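# Close a terminal housing over its sprung contacts and hold it shut

### The arm

A 6-joint arm with a two-finger parallel gripper is mounted at the origin on the work surface. World frame = base frame: x ahead of the robot, y to its left, z up, the work surface at z = 0. Lengths are in m, angles in rad, forces in N, time in s.
With the tool pointing down it reaches from about 0.2 to 0.875 m from the base axis. Payload 3.4 kg.
Tool frame: the origin (TCP) lies on the centre line of the jaws, within the pads' length; the fingertips stand 11 mm ahead of it and the grasp point (between the pads) lies 8 mm behind it; z points along the fingers, y is the line along which they close (so a half turn about z gives the same grasp; the last joint's range is limited). The gripper opens to 94 mm and grips with 3 to 60 N. Pads are 16 mm wide; open, the fingers measure 119 mm over their backs; the gripper's body (75 mm by 177 mm) begins 78 mm behind the grasp point.
Start: joints at [-1.419, 0.276, 1.505, -0, 1.361, -0.121], TCP at [0.155, -0.554, 0.216] pointing down, gripper open.
Joint ranges: [-2.89, 2.89], [-0.75, 2.08], [0.22, 2.7], [-1.18, 4.32], [0.11, 2.71], [-2.7, 2.7]. Speed limits (rad/s): [2.57, 2.57, 3.14, 3.14, 3.14, 3.14].

### API

Orientations are given as [roll, pitch, yaw] about the fixed x, y, z axes, in that order (R = Rz(yaw) Ry(pitch) Rx(roll)).
In Python, from station import telemetry, cams, job gives the robot as it stands.
- The arm moves only by the tool send_rows, never from a script. Its argument "commands" is a list of rows, each a list of 7 numbers: the shift along the tool's x, y, z in mm, then the turn, a rotation vector about the tool's x, y, z in degrees, then the opening, from 0 (shut) to 1 (fully open). In form: [[tx, ty, tz, wx, wy, wz, jaw], ...]. A call has 1 to 8 rows; each row is the pose to reach, as a shift and turn from the pose commanded when the call began, along the tool's axes at that moment; what a row does not reach only later rows make up. A row lasts 1/12 s, in which the tool goes at most 41.7 mm and 7.16 degrees, less where a joint would pass 70% of its speed; a pose out of reach is approached as far as the arm can. A call with a gripper value outside its range is refused whole. The fingers move at their own pace and stop on an object; "newtons" is the grip in N (left out, the last holds). Time passes only in rows, so rows that repeat a pose let the fingers close. It gives the time, the measured TCP pose, the force, the opening and the grip force at its end, in the units of the state.
- telemetry.sense(): the state, without advancing time (a new reading comes with each control period).
- cams.grab_frame(name): name is "scene" or "top" or "wrist"; returns the picture (384x512x3 uint8, red, green, blue); there is no depth.
- cams.camera_model(name): a dict with "K" (3x3 intrinsics, pixels), "world_to_cam" (4x4, takes a point from world to camera coordinates). Camera axes: x right, y down, z forward; pixel columns grow to the right and rows downward; lengths in m; the calibration is good to about 2 mm. A picture is of the moment at which its call begins: read the wrist's pose just before it. camera_model takes no time and is no camera call; for the wrist camera it gives the pose at the moment of the call.
- job.hand_in(): hands the job in; it is judged then, once.
The state is a dict: "t": time; "q": joint angles; "qd": joint speeds; "tau": joint torques, N m; "tcp_pos": TCP position; "eef_rot": TCP orientation; "force": force on the tool from outside, world axes, zero at the start; "moment": the same for the moment, N m; "opening": opening from 0.0 (shut) to 1.0 (fully open); "grasp_force": force on a finger pad.
Only numpy, scipy, OpenCV 4.12 (cv2) and the standard library are available. Lean on these libraries where they do the work, as an engineer would, in place of code of your own. Each camera call takes 0.05 s, during which the arm holds its last target. There are 200 camera calls.

### The job

Somebody left a jar of screws standing in the open lower housing half that is clamped in the assembly nest: lift it out and stand it upright in the black tray. Then fit the upper housing half onto the two dowels of the lower half, squarely and the right way round, and press it down against the sprung contact block until the halves meet all round. Finish while the gripper is still pressing the pair fully shut (it springs open when let go), and leave the screwdriver, circuit board, wire spool and pen where they are.

Things in the scene. Friction and masses are not known exactly. Their poses are not given: they have to be found in the camera images.
- lower_rim (a point): Centre of the rim (top edge) of the grey open lower half, 150 (x) x 56 (y) mm, fixed in an aluminium nest plate 200 x 90 x 12 mm. The rim is 36 mm above the bench, the inner floor 20 mm below the rim; side walls 4 mm, end blocks 21 mm long. z up. The dowels stand at x -64, y 0 and x +64, y +14 mm from here. The jar stands in the bay on the +x side of the contact block.
- dowel_a (a point): Foot, at rim height, of the steel dowel at x -64, y 0 mm of the lower half: 8 mm in diameter, standing 14 mm above the rim, its top 6 mm tapering to 3 mm.
- dowel_b (a point): Foot, at rim height, of the other dowel, of the same size, at x +64, y +14 mm of the lower half.
- contact_block (a joint): How far the sprung black contact block (18 x 30 mm, in the middle of the lower half) is pressed down, in m. At 0 it stands 6 mm above the rim; 0.006 means that its top is level with the rim and the halves meet. It pushes up with about 4 N at 0 and 8.5 N at 0.006, more than the upper half's weight.
- upper_center (a point): Centre, half-way up, of the loose grey upper half, 38 mm high, 0.14 kg, lying right way up on the bench: a flange 150 (x) x 56 (y) x 12 mm, on it a centred crown 96 (x) x 40 (y) x 26 mm, to be gripped across its 40 mm. Dark window on the crown's +x half, white keys on its -x half. z up. Shut, this point is 19 mm above lower_rim, axes alike; at the start their yaws differ by under 1 rad.
- hole_a (a point): Lower mouth of the 11 mm hole right through the flange of the upper half at its x -64, y 0 mm (the key end); it goes over dowel_a.
- hole_b (a point): Lower mouth of the other 11 mm hole, at x +64, y +14 mm of the upper half (the window end); it goes over dowel_b.
- jar_center (a point): Centre, half-way up, of the white screw jar with a grey cap, an upright cylinder 34 mm in diameter and 70 mm high, about 0.09 kg; at the start it stands on the inner floor of the lower half and reaches 50 mm above its rim. z is its axis.
- tray: Black open tray, 150 (x) x 120 (y) mm outside, 18 mm high, walls 4 mm, floor 4 mm thick, fixed and empty; the origin is the centre of its underside, on the bench.
- screwdriver: Bystander: screwdriver, 170 mm, lying on the bench beyond the nest; leave alone.
- board: Bystander: green circuit board with a display, 80 x 55 x 10 mm, lying beyond the nest; leave alone.
- spool: Bystander: copper wire spool, 48 mm in diameter, 38 mm high, standing beyond the nest; origin under its centre; leave alone.
- pen: Bystander: white pen, 130 mm, lying on the bench on the robot's side; leave alone.

How it is judged:
On the way, in this order (a step that is already met when the one before it is completed fails the run):
1. the jar stands upright in the tray, let go (x of jar_center in the frame of tray between -0.062 and 0.062 m and y of jar_center in the frame of tray between -0.047 and 0.047 m and z of jar_center in the frame of tray between 0.03 and 0.048 m and angle between jar_center's own z axis and vertical below 0.15 rad and contact force between the fingers and jar below 0.1 N), for 0.2 s.
2. the upper half sits over both dowels, on the contact block (horizontal distance between hole_a and dowel_a below 0.004 m and horizontal distance between hole_b and dowel_b below 0.004 m and angle between the x axis of upper_center and the x axis of lower_rim, either way round below 0.06 rad and angle between upper_center's own z axis and vertical below 0.08 rad and z of upper_center in the frame of lower_rim between 0.015 and 0.027 m), for 0.1 s.
At the end, for the whole second after the job is handed in: The robot presses on the upper half: each hole within 4 mm of its dowel's axis, yaw within 0.06 rad, level within 0.08 rad, underside within 2.5 mm of the rim, contact block down more than 4 mm. The jar stands upright (within 0.15 rad) on the tray's floor (horizontal distance between hole_a and dowel_a below 0.004 m and horizontal distance between hole_b and dowel_b below 0.004 m and angle between the x axis of upper_center and the x axis of lower_rim, either way round below 0.06 rad and angle between upper_center's own z axis and vertical below 0.08 rad and z of upper_center in the frame of lower_rim between 0.0165 and 0.0215 m and value of joint contact_block above 0.004 m and contact force between any of the fingers, the arm and upper above 2 N and x of jar_center in the frame of tray between -0.062 and 0.062 m and y of jar_center in the frame of tray between -0.047 and 0.047 m and z of jar_center in the frame of tray between 0.03 and 0.048 m and angle between jar_center's own z axis and vertical below 0.15 rad); the arm keeps its last pose, push and grip.
It fails at once if a bystander (screwdriver, circuit board, spool, pen) is moved by more than 3 cm (distance of any of screwdriver, board, spool, pen from where it was at the start of the episode above 0.03 m).
It also fails if it takes over 58 s, if anything falls off the work surface, if the arm or the gripper's body presses on something with over 40 N, if the wrist force passes 120 N, or if a joint passes its speed limit or range.

## Working session

There is one attempt and no reset: what is moved stays moved. The work goes in short steps, Python scripts to look and compute and a tool call to move; the robot and the scene stay as the last step left them, time stands still between calls to the robot, and variables do not carry over. Pictures are saved under pics/ and viewed, at most 10 in all, crops included, and the job is handed in when it is done.

Besides the shell and the picture viewer there is one more tool, called after "Request:" by a JSON object that holds its "api" and its "payload". send_rows: Moves the arm, as the interface text tells. Its arguments: {"type":"object","properties":{"commands":{"type":"array"},"newtons":{"type":"number"}},"required":["commands"]}

```bash
mkdir -p pics
python3 - <<'E'
from station import telemetry, cams
import cv2,numpy as np
s=telemetry.sense();print({k:np.round(v,3).tolist() for k,v in s.items()})
for n in("scene","top"):
    im=cams.grab_frame(n);cv2.imwrite(f"pics/{n}0.png",im[...,::-1])
    m=cams.camera_model(n);print(n,np.round(m["K"],1).tolist(),np.round(m["world_to_cam"],3).tolist())
E
```

```text
{'t': 0.0, 'q': [-1.419, 0.277, 1.506, 0.0, 1.361, -0.121], 'qd': [0.002, 0.001, -0.001, -0.0, 0.002, -0.001], 'tau': [-0.003, -40.459, -23.723, 0.07, 0.035, -0.0], 'tcp_pos': [0.155, -0.553, 0.216], 'eef_rot': [-3.14, -0.0, 0.273], 'force': [-0.789, -0.056, -1.262], 'moment': [-0.006, -0.018, 0.003], 'grasp_force': 0.0, 'opening': 1.003}
scene [[470.6, 0.0, 258.7], [0.0, 470.6, 186.2], [0.0, 0.0, 1.0]] [[0.726, 0.688, 0.011, -0.388], [0.597, -0.621, -0.508, -0.287], [-0.342, 0.375, -0.861, 1.535], [0.0, 0.0, 0.0, 1.0]]
top [[363.4, 0.0, 254.6], [0.0, 363.4, 193.0], [0.0, 0.0, 1.0]] [[0.145, -0.989, 0.001, -0.057], [-0.966, -0.142, -0.214, 0.558], [0.212, 0.03, -0.977, 0.801], [0.0, 0.0, 0.0, 1.0]]
```

View pics/top0.png

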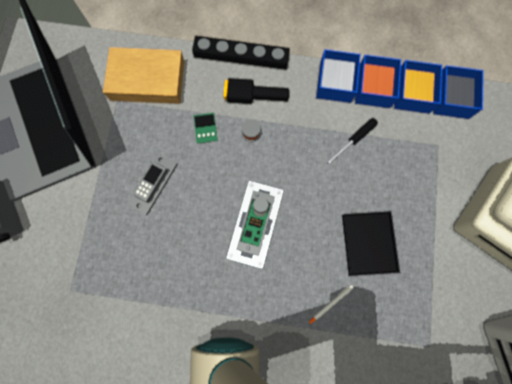

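View pics/scene0.png

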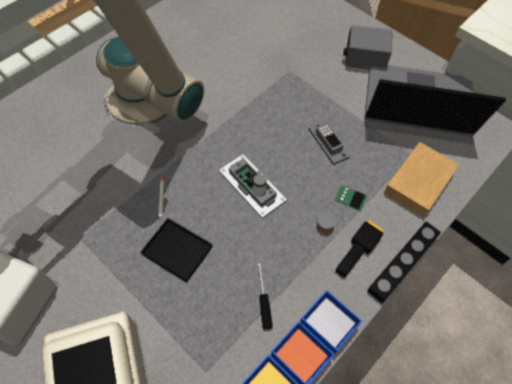

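Top view: nest is the white plate at about (255,224), with the jar cap at (262,203). The tray is at (371,243). The upper half is at (155,187), window end up at (155,172) and keys below. The pen is at (330,305), and the screwdriver, board and spool lie beyond the nest.

```bash
cat > h.py <<'E'
import cv2,numpy as np
from station import telemetry,cams
def ray(m,uv,z):
    K=np.array(m["K"]);T=np.array(m["world_to_cam"]);R=T[:3,:3];c=-R.T@T[:3,3]
    uv=np.atleast_2d(np.asarray(uv,float));d=np.c_[uv,np.ones(len(uv))]@np.linalg.inv(K).T@R
    return c+d*((z-c[2])/d[:,2])[:,None]
def proj(m,P):
    K=np.array(m["K"]);T=np.array(m["world_to_cam"]);p=np.atleast_2d(P)@T[:3,:3].T+T[:3,3];p=p@K.T
    return p[:,:2]/p[:,2:]
def blobs(mask,amin=30):
    cs,_=cv2.findContours(mask.astype(np.uint8),cv2.RETR_EXTERNAL,cv2.CHAIN_APPROX_NONE)
    return sorted([c[:,0].astype(float) for c in cs if cv2.contourArea(c)>=amin],key=len,reverse=True)
def rect(P):  # min area rect of world xy points: centre, long, short, yaw of long axis
    (c,(w,h),a)=cv2.minAreaRect((P[:,:2]*1000).astype(np.float32))
    if w<h:w,h,a=h,w,a+90
    return np.round(c,1),round(w,1),round(h,1),round((a+90)%180-90,1)
E
python3 - <<'E'
from h import *
im=cv2.imread("pics/top0.png");m=cams.camera_model("top");g=im.astype(int)
def roi(mask,x0,y0,x1,y1):
    o=np.zeros(mask.shape,bool);o[y0:y1,x0:x1]=mask[y0:y1,x0:x1];return o
w=g.min(2)>200
for b in blobs(roi(w,215,170,300,280))[:1]:print("nest",rect(ray(m,b,.012)))
for b in blobs(roi(g.max(2)<40,335,205,405,280))[:2]:print("tray",rect(ray(m,b,.018)))
for n,uv,z in [("jar cap",(262,203),.086),("win",(155,172),.038),("keys",(150,189),.038),("upper",(157,186),.012),("board",(205,128),.01),("spool",(251,130),.038),("pen",(330,305),0),("pen1",(352,288),0),("sd",(331,161),0)]:print(n,ray(m,uv,z)[0].round(3))
gg=cv2.resize(im[150:220,125:190],None,fx=6,fy=6,interpolation=2)
g2=cv2.resize(im[175:275,220:290],None,fx=4.2,fy=4.2,interpolation=2)
cv2.imwrite("pics/crop.png",np.hstack([gg,g2]))
E
```

```text
nest (array([495.5,  13.6]), 200.5, 90.7, -7.2)
tray (array([ 488.5, -267.8]), 143.7, 118.7, 11.9)
jar cap [0.534 0.004 0.086]
win [0.582 0.276 0.038]
keys [0.538 0.279 0.038]
upper [0.553 0.272 0.012]
board [0.724 0.18  0.01 ]
spool [0.725 0.058 0.038]
pen [ 0.329 -0.191  0.   ]
pen1 [ 0.376 -0.239  0.   ]
sd [ 0.686 -0.157  0.   ]
```

View pics/crop.png

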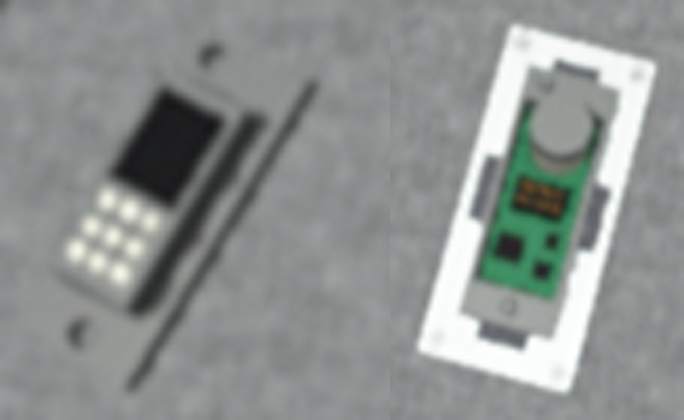

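```bash
cat >> h.py <<'E'
from scipy.spatial.transform import Rotation as Ro
def go(x,y,z,yaw):  # yaw deg; prints shift mm & rotvec deg in tool axes
    s=telemetry.sense();R=Ro.from_euler("xyz",s["eef_rot"]);p=np.array([x,y,z])-s["tcp_pos"]
    t=Ro.from_euler("xyz",[np.pi,0,np.radians(yaw)])
    print("t",round(s["t"],2),"go",(R.inv().apply(p)*1000).round(1),np.degrees((R.inv()*t).as_rotvec()).round(1),"open",round(s["opening"],3))
E
python3 - <<'E'
from h import *
m=cams.camera_model("top")
a,b=ray(m,[[125+78/6,150+330/6],[125+210/6,150+52/6]],.012)[:,:2];d=b-a
print(a,b,np.linalg.norm(d),np.degrees(np.arctan2(d[1],d[0])), "expect",np.hypot(128,14),"angle-offset",np.degrees(np.arctan2(14,128)))
w=cams.camera_model("wrist");T=np.array(w["world_to_cam"]);s=telemetry.sense()
c=-T[:3,:3].T@T[:3,3];R=Ro.from_euler("xyz",s["eef_rot"])
print("cam in tool",R.inv().apply(c-s["tcp_pos"]).round(3),"view dir",R.inv().apply(T[2,:3]).round(3),"K",np.round(w["K"],0).tolist())
go(.49,.01,.26,-7.2)
E
```

```text
[0.49825452 0.30848843] [0.62448436 0.27849847] 0.12974348195302346 -13.364677368318661 expect 128.76334882255898 angle-offset 6.241914347415048
cam in tool [ 0.071 -0.    -0.167] view dir [-0.249 -0.001  0.969] K [[345.0, 0.0, 257.0], [0.0, 345.0, 188.0], [0.0, 0.0, 1.0]]
t 0.1 go [ 474.6 -452.2  -43.5] [-0.1  0.  22.8] open 0.998
```

Request:
{"api": "send_rows", "payload": {"commands": [[237, -226, -22, 0, 0, 11.4, 1], [237, -226, -22, 0, 0, 11.4, 1], [237, -226, -22, 0, 0, 11.4, 1], [475, -452, -43, 0, 0, 22.8, 1], [475, -452, -43, 0, 0, 22.8, 1], [475, -452, -43, 0, 0, 22.8, 1], [475, -452, -43, 0, 0, 22.8, 1], [475, -452, -43, 0, 0, 22.8, 1]]}}

```text
t: 0.77
tcp_pos: [0.3245, -0.2676, 0.2382]
eef_rot: [-3.141, 0.0, -0.126]
force: [0.6, -0.6, 0.4]
opening: 0.997
grasp_force: 0.0
```

```bash
python3 -c "
from h import *
go(.49,.01,.26,-7.2)"
```

```text
t 0.77 go [ 129.3 -296.2  -21.8] [-0.  0. -0.] open 0.997
```

Request:
{"api": "send_rows", "payload": {"commands": [[128, -294, -21, 0, 0, 0, 1], [128, -294, -21, 0, 0, 0, 1], [128, -294, -21, 0, 0, 0, 1], [128, -294, -21, 0, 0, 0, 1], [128, -294, -21, 0, 0, 0, 1], [128, -294, -21, 0, 0, 0, 1], [128, -294, -21, 0, 0, 0, 1], [128, -294, -21, 0, 0, 0, 1]]}}

```text
t: 1.43
tcp_pos: [0.4889, 0.0094, 0.2592]
eef_rot: [-3.141, -0.0, -0.123]
force: [0.2, -1.0, 0.2]
opening: 0.998
grasp_force: 0.0
```

Request:
{"api": "send_rows", "payload": {"commands": [[0, 0, 0, 0, 0, 0, 1], [0, 0, 0, 0, 0, 0, 1]]}}

```text
t: 1.6
tcp_pos: [0.488, 0.0073, 0.2587]
eef_rot: [3.141, 0.001, -0.122]
force: [-0.0, -1.3, -0.1]
opening: 1.002
grasp_force: 0.0
```

Run:
```python
from h import *
s=telemetry.sense();print(s["tcp_pos"])
m=cams.camera_model("wrist");im=cams.grab_frame("wrist");cv2.imwrite("pics/w1.png",im[...,::-1])
np.savez("w1",K=m["K"],T=m["world_to_cam"])
go(.49,.01,.26,-7.2)
```

```text
[0.48796796 0.00725735 0.25870961]
t 1.65 go [ 2.1 -4.1 -1.3] [0.1 0.1 0.1] open 1.001
```

View pics/w1.png

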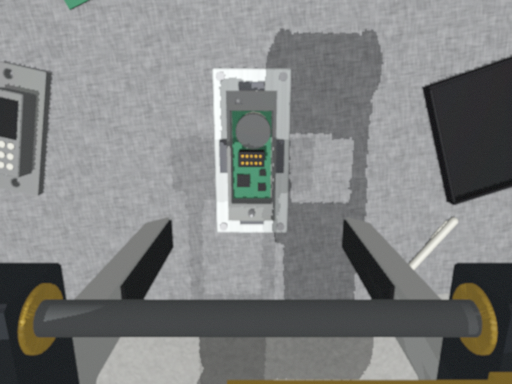

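Wrist view: nest plate spans (213,69)–(290,232), with dowel A at about (252,212), dowel B at (238,101) and the jar cap at (253,130), all unobstructed. The upper half's flange holes are at (8,74) and (14,183).

Run:
```python
from h import *
d=np.load("w1.npz");m={"K":d["K"],"world_to_cam":d["T"]}
im=cv2.imread("pics/w1.png");g=im.astype(int)
w=np.zeros(g.shape[:2],bool);w[60:240,205:300]=(g.min(2)>190)[60:240,205:300]
P=np.vstack(blobs(w));print("nest",rect(ray(m,P,.012)))
gr=cv2.cvtColor(im,6)
c=cv2.HoughCircles(gr[100:160,220:285],cv2.HOUGH_GRADIENT,1,40,param1=80,param2=12,minRadius=13,maxRadius=24)
print("cap",c)
if c is not None:
    u=c[0,0,:2]+[220,100];e=ray(m,[u,u+[c[0,0,2],0]],.086);print(e[0],"r",np.linalg.norm(e[1]-e[0]))
for z in(.036,.05):
    a,b=ray(m,[[252,212.5],[238,101]],z)[:,:2];v=b-a;print("dowels",z,a,b,np.linalg.norm(v),np.degrees(np.arctan2(v[1],v[0]))-6.24)
R=cv2.resize(im[60:240,205:300],None,fx=3.3,fy=3.3,interpolation=2);L=cv2.resize(im[50:230,0:70],None,fx=3.3,fy=3.3,interpolation=2);cv2.imwrite("pics/w1c.png",np.hstack([L,R]))
```

```text
nest (array([495.6,  23.2]), 198.9, 71.1, -7.0)
cap [[[29.5 33.5 23.4]]]
[0.52713888 0.01010015 0.086     ] r 0.022849038644613812
dowels 0.036 [0.42971193 0.02065297] [0.55899017 0.01978471] 0.12928115913212132 -6.624806298727691
dowels 0.05 [0.43435763 0.01986528] [0.55899276 0.0190282 ] 0.12463794026956311 -6.62480629872769
```

View pics/w1c.png

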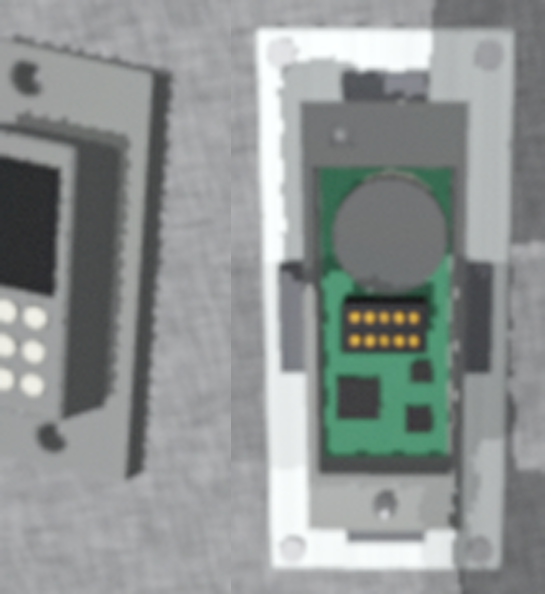

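Crop: cap centre at (253.2,130.3), radius 17 px. Plate corners at about (213,69), (290.8,69), (286.5,232) and (217.7,232). Dowel tips at (252.5,210.5) and (238,100).

Run:
```python
from h import *
d=np.load("w1.npz");m={"K":d["K"],"world_to_cam":d["T"]}
f=lambda x,y:(205+(x-231)/3.3,60+y/3.3)
print("plate",rect(ray(m,[f(258,30),f(514,30),f(500,568),f(273,568)],.012)))
print("rim",rect(ray(m,[f(301,102),f(467,102),f(459,528),f(309,528)],.036)))
j=ray(m,[f(390,232),f(447,232)],.086);print("jar",j[0],np.linalg.norm(j[1]-j[0]))
a,b=ray(m,[f(386,497),f(340,132)],.050)[:,:2];v=b-a;print("dowel",a,b,np.linalg.norm(v),np.degrees(np.arctan2(v[1],v[0]))-6.24)
go(j[0][0],j[0][1],.15,-7.0)
go(j[0][0],j[0][1],.058,-7.0)
```

```text
plate (array([493.7,  12.8]), 198.1, 88.2, -7.1)
rim (array([494.1,  13.2]), 148.6, 54.7, -7.1)
jar [0.52976926 0.00614734 0.086     ] 0.016827322197867957
dowel [0.43662271 0.01961438] [0.5600022  0.01885815] 0.12338180906396007 -6.591179417898911
t 1.65 go [ 42.3  -5.3 108.6] [ 0.1  0.1 -0.1] open 1.001
t 1.65 go [ 42.4  -5.4 200.6] [ 0.1  0.1 -0.1] open 1.001
```

Request:
{"api": "send_rows", "payload": {"commands": [[42, -5, 100, 0, 0, 0, 1], [42, -5, 100, 0, 0, 0, 1], [42, -5, 100, 0, 0, 0, 1], [42, -5, 170, 0, 0, 0, 1], [42, -5, 170, 0, 0, 0, 1], [42, -5, 200, 0, 0, 0, 1], [42, -5, 200, 0, 0, 0, 1], [42, -5, 200, 0, 0, 0, 1]]}}

```text
t: 2.32
tcp_pos: [0.5284, 0.0045, 0.0584]
eef_rot: [3.141, 0.004, -0.127]
force: [-0.2, 0.7, 0.2]
opening: 0.998
grasp_force: 0.0
```

```bash
python3 -c "
from h import *
go(.5298,.0061,.058,-7)"
```

```text
t 2.32 go [ 1.2 -1.8  0.4] [ 0.   0.2 -0.3] open 0.998
```

Request:
{"api": "send_rows", "payload": {"commands": [[1, -2, 0, 0, 0, 0, 0.5], [1, -2, 0, 0, 0, 0, 0.25], [1, -2, 0, 0, 0, 0, 0.25], [1, -2, 0, 0, 0, 0, 0.25], [1, -2, 0, 0, 0, 0, 0.25], [1, -2, 0, 0, 0, 0, 0.25], [1, -2, 0, 0, 0, 0, 0.25], [1, -2, 0, 0, 0, 0, 0.25]], "newtons": 20}}

```text
t: 2.98
tcp_pos: [0.5315, 0.0077, 0.0594]
eef_rot: [3.141, -0.0, -0.125]
force: [-0.0, 0.5, 0.4]
opening: 0.465
grasp_force: 0.0
```

Request:
{"api": "send_rows", "payload": {"commands": [[0, 0, 0, 0, 0, 0, 0.25], [0, 0, 0, 0, 0, 0, 0.25], [0, 0, 0, 0, 0, 0, 0.25], [0, 0, 0, 0, 0, 0, 0.25], [0, 0, 0, 0, 0, 0, 0.25]]}}

```text
t: 3.4
tcp_pos: [0.5314, 0.0076, 0.0592]
eef_rot: [3.141, 0.0, -0.125]
force: [-1.0, -0.2, -0.3]
opening: 0.361
grasp_force: 20.0
```

Request:
{"api": "send_rows", "payload": {"commands": [[0, 0, -40, 0, 0, 0, 0.25], [0, 0, -80, 0, 0, 0, 0.25], [0, 0, -105, 0, 0, 0, 0.25], [0, 0, -105, 0, 0, 0, 0.25]]}}

```text
t: 3.73
tcp_pos: [0.5353, 0.0074, 0.1699]
eef_rot: [-3.141, -0.012, -0.125]
force: [0.5, 0.5, -0.6]
opening: 0.356
grasp_force: 20.0
```

```bash
python3 -c "
from h import *
go(.488,-.267,.16,-7);print(telemetry.sense()['grasp_force'],telemetry.sense()['force'])"
```

```text
t 3.73 go [-12.9 278.1   9.7] [-0.  -0.7 -0.2] open 0.356
19.998228549957275 [ 0.46806321  0.48134616 -0.60840912]
```

Request:
{"api": "send_rows", "payload": {"commands": [[-2, 20, 0, 0, 0, 0, 0.25], [-4, 60, 0, 0, 0, 0, 0.25], [-6, 100, 2, 0, 0, 0, 0.25], [-8, 140, 4, 0, 0, 0, 0.25], [-10, 180, 6, 0, 0, 0, 0.25], [-11, 220, 8, 0, 0, 0, 0.25], [-12, 255, 9, 0, 0, 0, 0.25], [-12, 278, 10, 0, 0, 0, 0.25]]}}

```text
t: 4.4
tcp_pos: [0.4833, -0.2696, 0.1527]
eef_rot: [3.141, 0.002, -0.127]
force: [-0.0, 0.4, -1.2]
opening: 0.356
grasp_force: 20.0
```

Request:
{"api": "send_rows", "payload": {"commands": [[0, 0, 0, 0, 0, 0, 0.25], [0, 0, 0, 0, 0, 0, 0.25], [0, 0, 0, 0, 0, 0, 0.25]]}}

```text
t: 4.65
tcp_pos: [0.4842, -0.2654, 0.1532]
eef_rot: [-3.14, 0.002, -0.125]
force: [-0.8, 1.4, -1.4]
opening: 0.357
grasp_force: 20.0
```

Run:
```python
from h import *
s=telemetry.sense();print(s["grasp_force"],s["force"])
m=cams.camera_model("top");im=cams.grab_frame("top")[...,::-1].copy()
w=cams.camera_model("wrist");iw=cams.grab_frame("wrist")[...,::-1].copy()
np.savez("w2",K=w["K"],T=w["world_to_cam"])
cv2.imwrite("pics/w2.png",iw)
go(.488,-.267,.0500,-7)
```

```text
19.998382106423378 [-0.76265978  1.37758154 -1.36580533]
t 4.75 go [  3.6   1.7 103.8] [-0.1  0.1 -0.1] open 0.356
```

View pics/w2.png

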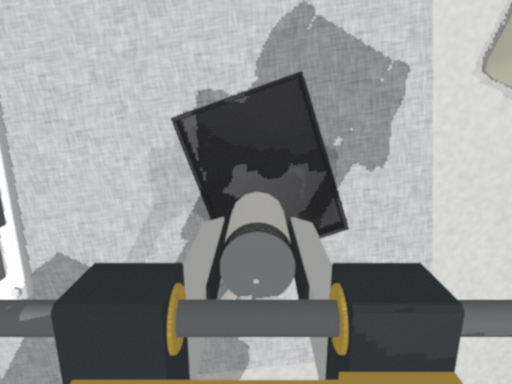

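Wrist view: the jar is held upright between the fingers. Three tray corners show at (173,119), (300,73) and (347,227).

Run:
```python
from h import *
d=np.load("w2.npz");m={"K":d["K"],"world_to_cam":d["T"]}
p=ray(m,[(173,119),(300,73),(347,227)],.018)[:,:2];print(p,np.linalg.norm(p[1]-p[0]),np.linalg.norm(p[2]-p[1]));c=(p[0]+p[2])/2;print(c)
go(c[0],c[1],.0490,-7)
```

```text
[[ 0.54762213 -0.19956374]
 [ 0.57155721 -0.31156692]
 [ 0.43014327 -0.34227763]] 0.11453209696620689 0.14471023107149802
[ 0.4888827  -0.27092068]
t 4.75 go [  5.    5.5 104.8] [-0.1  0.1 -0.1] open 0.356
```

Tray centre is (0.489, -0.27), which agrees with the top view. Lowering the jar.

Request:
{"api": "send_rows", "payload": {"commands": [[5, 5, 25, 0, 0, 0, 0.25], [5, 5, 50, 0, 0, 0, 0.25], [5, 5, 75, 0, 0, 0, 0.25], [5, 5, 90, 0, 0, 0, 0.25], [5, 5, 100, 0, 0, 0, 0.25], [5, 5, 104, 0, 0, 0, 0.25], [5, 5, 105, 0, 0, 0, 0.25], [5, 5, 105, 0, 0, 0, 0.25]]}}

```text
t: 5.42
tcp_pos: [0.4899, -0.2721, 0.0499]
eef_rot: [3.141, -0.001, -0.124]
force: [0.2, -0.2, -1.0]
opening: 0.36
grasp_force: 20.0
```

Request:
{"api": "send_rows", "payload": {"commands": [[0, 0, 1, 0, 0, 0, 0.25], [0, 0, 1, 0, 0, 0, 0.25]]}}

```text
t: 5.58
tcp_pos: [0.4899, -0.2726, 0.0493]
eef_rot: [3.14, -0.002, -0.125]
force: [0.3, 1.1, -2.2]
opening: 0.355
grasp_force: 20.0
```

Request:
{"api": "send_rows", "payload": {"commands": [[0, 0, 1, 0, 0, 0, 0.25], [0, 0, 2, 0, 0, 0, 0.25], [0, 0, 2, 0, 0, 0, 0.25], [0, 0, 2, 0, 0, 0, 0.25]]}}

```text
t: 5.92
tcp_pos: [0.4896, -0.2727, 0.0472]
eef_rot: [3.141, -0.001, -0.125]
force: [-0.8, 0.5, 5.2]
opening: 0.359
grasp_force: 20.0
```

Request:
{"api": "send_rows", "payload": {"commands": [[0, 0, 0, 0, 0, 0, 0.4], [0, 0, 0, 0, 0, 0, 0.45], [0, 0, 0, 0, 0, 0, 0.6], [0, 0, 0, 0, 0, 0, 0.8], [0, 0, 0, 0, 0, 0, 0.8], [0, 0, 0, 0, 0, 0, 0.8], [0, 0, 0, 0, 0, 0, 0.8], [0, 0, 0, 0, 0, 0, 0.8]]}}

```text
t: 6.58
tcp_pos: [0.4892, -0.2722, 0.0462]
eef_rot: [3.142, 0.0, -0.125]
force: [1.1, 0.0, -0.6]
opening: 0.794
grasp_force: 0.0
```

Request:
{"api": "send_rows", "payload": {"commands": [[0, 0, -30, 0, 0, 0, 0.8], [0, 0, -70, 0, 0, 0, 0.8], [0, 0, -110, 0, 0, 0, 0.9], [0, 0, -150, 0, 0, 0, 0.9], [0, 0, -170, 0, 0, 0, 0.9], [0, 0, -170, 0, 0, 0, 0.9]]}}

```text
t: 7.08
tcp_pos: [0.4919, -0.2741, 0.2222]
eef_rot: [3.136, -0.01, -0.125]
force: [0.9, -1.8, 0.5]
opening: 0.899
grasp_force: 0.0
```

Run:
```python
from h import *
m=cams.camera_model("top");im=cams.grab_frame("top")[...,::-1].copy();cv2.imwrite("pics/top2.png",im)
sc=cams.grab_frame("scene")[...,::-1];cv2.imwrite("pics/c2.png",np.hstack([cv2.resize(im[180:300,310:420],None,fx=3.4,fy=3.4),cv2.resize(sc[180:300,120:230],None,fx=3.4,fy=3.4)]))
go(.53,.287,.235,-19.6)
```

```text
t 7.18 go [ -29.3 -560.   -18.8] [ 0.  -0.1 12.4] open 0.903
```

View pics/c2.png

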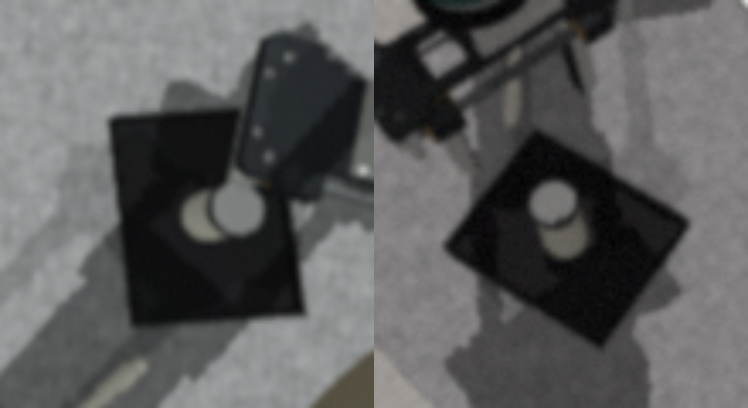

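Both views show the jar standing upright near the middle of the tray, with the crop centred on the tray region. On to the upper half.

Request:
{"api": "send_rows", "payload": {"commands": [[-15, -280, -10, 0, 0, 6, 0.95], [-15, -280, -10, 0, 0, 6, 0.95], [-15, -280, -10, 0, 0, 6, 0.95], [-15, -280, -10, 0, 0, 6, 0.95], [-15, -280, -10, 0, 0, 6, 0.95], [-15, -280, -10, 0, 0, 6, 0.95], [-29, -560, -19, 0, 0, 12.4, 0.95], [-29, -560, -19, 0, 0, 12.4, 0.95]]}}

```text
t: 7.85
tcp_pos: [0.5114, 0.0594, 0.2253]
eef_rot: [3.14, 0.004, -0.345]
force: [1.3, -0.7, 0.5]
opening: 0.951
grasp_force: 0.0
```

```bash
python3 -c "
from h import *
go(.53,.287,.235,-19.6)"
```

```text
t 7.85 go [ -59.6 -220.4   -9.9] [ 0.1  0.3 -0.2] open 0.951
```

Request:
{"api": "send_rows", "payload": {"commands": [[-60, -220, -10, 0, 0, 0, 0.95], [-60, -220, -10, 0, 0, 0, 0.95], [-60, -220, -10, 0, 0, 0, 0.95], [-60, -220, -10, 0, 0, 0, 0.95], [-60, -220, -10, 0, 0, 0, 0.95], [-60, -220, -10, 0, 0, 0, 0.95], [-60, -220, -10, 0, 0, 0, 0.95], [-60, -220, -10, 0, 0, 0, 0.95]]}}

```text
t: 8.52
tcp_pos: [0.529, 0.2854, 0.2349]
eef_rot: [3.137, 0.004, -0.339]
force: [-1.0, -0.3, 1.0]
opening: 0.953
grasp_force: 0.0
```

Request:
{"api": "send_rows", "payload": {"commands": [[0, 0, 0, 0, 0, 0, 0.95], [0, 0, 0, 0, 0, 0, 0.95]]}}

```text
t: 8.68
tcp_pos: [0.5298, 0.2834, 0.2367]
eef_rot: [3.139, 0.001, -0.343]
force: [-0.3, -0.8, -0.6]
opening: 0.945
grasp_force: 0.0
```

Run:
```python
from h import *
m=cams.camera_model("wrist");im=cams.grab_frame("wrist")[...,::-1];cv2.imwrite("pics/w3.png",im)
np.savez("w3",K=m["K"],T=m["world_to_cam"])
s=telemetry.sense();print(s["tcp_pos"],s["eef_rot"])
```

```text
[0.53009894 0.28339853 0.23715468] [ 3.14006935e+00  8.15412309e-04 -3.43373704e-01]
```

View pics/w3.png

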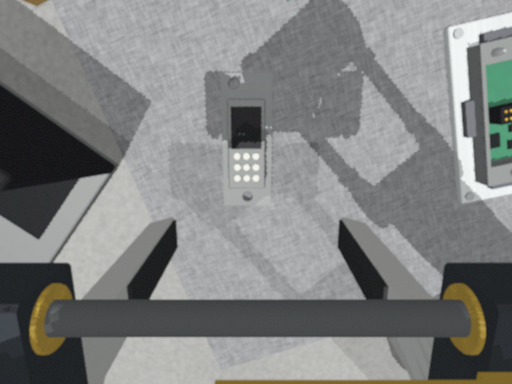

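Wrist view: the upper half lies straight along the tool axis, with the key-end hole at about (248,196), the window-end hole at (233,83), the key grid centred at (245,166) and the window at (246,126).

Run:
```python
from h import *
d=np.load("w3.npz");m={"K":d["K"],"world_to_cam":d["T"]}
im=cv2.imread("pics/w3.png");gr=cv2.cvtColor(im,6).astype(int)
R=lambda a:np.array([[np.cos(a),-np.sin(a)],[np.sin(a),np.cos(a)]])
# keys
k=np.zeros(gr.shape,bool);k[148:186,228:264]=gr[148:186,228:264]>195
cs=np.array([b.mean(0) for b in blobs(k,8)]);print(len(cs));print(cs.round(1).tolist())
W=ray(m,cs,.038)[:,:2]
(c,sz,a)=cv2.minAreaRect((W*1000).astype(np.float32));print("keys",W.mean(0),c,sz,a)
# holes
hs=[]
for u,v in((248,196),(233,83)):
    s=gr[v-9:v+10,u-9:u+10];bg=np.median(s);w=np.clip(bg-12-s,0,None).astype(float)
    w*= (np.hypot(*(np.mgrid[-9:10,-9:10]))<8)
    y,x=np.mgrid[v-9:v+10,u-9:u+10];hs.append(((w*x).sum()/w.sum(),(w*y).sum()/w.sum()));print("bg",bg,s.min(),(w>0).sum(),hs[-1])
a,b=ray(m,hs,.012)[:,:2];v=b-a;yaw=np.arctan2(v[1],v[0])-np.arctan2(14,128)
print("holes",a,b,np.linalg.norm(v),np.degrees(yaw));c=(a+b)/2-R(yaw)@[0,.007];print("centre",c)
print("keys in part",(R(yaw).T@(W.mean(0)-c)))
# flange sides: rows intensity profile
for r in (88,92,192,200):print(r,gr[r,212:282].tolist())
```

```text
9
[[255.5, 177.8], [236.8, 177.8], [246.3, 177.9], [255.4, 167.0], [245.9, 166.9], [236.7, 167.0], [255.4, 156.0], [245.7, 156.0], [236.4, 156.0]]
keys [0.53390736 0.29426319] (533.8407592773438, 294.2427673339844) (20.343225479125977, 24.051748275756836) 70.3797836303711
bg 168.0 86 93 (np.float64(246.6360959192259), np.float64(197.50063104753892))
bg 121.0 90 33 (np.float64(230.6417910447761), np.float64(80.41791044776119))
holes [0.49477722 0.30863445] [0.62467699 0.27957469] 0.1331105596757834 -18.851880917265174
centre [0.55746524 0.28748007]
keys in part [-0.02448595 -0.00119284]
88 [120, 118, 115, 117, 120, 118, 112, 109, 114, 119, 122, 121, 122, 120, 123, 121, 121, 118, 117, 113, 113, 111, 109, 112, 114, 116, 120, 122, 122, 123, 124, 123, 123, 123, 123, 122, 123, 123, 122, 123, 122, 122, 122, 122, 122, 122, 122, 123, 123, 122, 124, 122, 122, 123, 124, 124, 124, 123, 123, 121, 122, 123, 124, 125, 122, 121, 123, 122, 123, 119]
92 [118, 124, 122, 123, 122, 123, 124, 124, 118, 120, 121, 121, 122, 122, 121, 122, 122, 122, 122, 120, 122, 121, 122, 121, 121, 122, 122, 121, 121, 123,
[... 210 characters left out ...]
 154, 155, 155, 157, 163, 166, 163, 158, 155, 157, 163, 169, 172, 172, 172, 172, 172, 172, 171, 172, 172, 172, 172, 172, 172, 172, 172, 173, 173, 168, 162, 155, 151, 150, 149, 148, 150, 155, 163, 169, 171, 171, 171, 171, 171, 172, 171, 171, 171, 171, 171, 171, 170, 170, 171, 170, 169, 164, 154, 150, 153, 159, 160, 160, 156, 148, 146, 152, 153]
200 [153, 149, 145, 144, 145, 144, 148, 153, 154, 155, 152, 156, 165, 170, 171, 171, 171, 170, 172, 171, 171, 171, 170, 171, 171, 171, 171, 170, 171, 172, 168, 157, 138, 124, 114, 110, 114, 126, 140, 155, 166, 171, 170, 170, 169, 170, 174, 177, 182, 184, 184, 185, 185, 185, 185, 185, 184, 183, 177, 171, 170, 169, 166, 167, 168, 167, 168, 167, 168, 168]
```

Run:
```python
from h import *
d=np.load("w3.npz");m={"K":d["K"],"world_to_cam":d["T"]}
a,b=ray(m,[(247.3,196.5),(233,83)],.012)[:,:2];v=b-a;yaw=np.arctan2(v[1],v[0])-np.arctan2(14,128)
R=Ro.from_euler("z",yaw).as_matrix()[:2,:2];c=(a+b)/2-R@[0,.007]
print(a,b,np.linalg.norm(v),np.degrees(yaw),c)
go(*c,.045,-19.6);go(*c,.0255,-19.6)
```

```text
[0.49566651 0.30747539] [0.62130776 0.27811317] 0.12902659772232486 -19.395798369559632 [0.55616249 0.28619155]
t 8.73 go [ 23.8 -11.7 192.1] [ 0.1  0.  -0.1] open 0.95
t 8.73 go [ 23.8 -11.7 211.6] [ 0.1  0.  -0.1] open 0.95
```

Request:
{"api": "send_rows", "payload": {"commands": [[24, -12, 100, 0, 0, 0, 0.95], [24, -12, 100, 0, 0, 0, 0.95], [24, -12, 130, 0, 0, 0, 0.95], [24, -12, 160, 0, 0, 0, 0.95], [24, -12, 185, 0, 0, 0, 0.95], [24, -12, 195, 0, 0, 0, 0.95], [24, -12, 200, 0, 0, 0, 0.95], [24, -12, 200, 0, 0, 0, 0.95]]}}

```text
t: 9.4
tcp_pos: [0.5573, 0.2876, 0.0378]
eef_rot: [3.141, 0.0, -0.343]
force: [0.7, 0.3, -0.2]
opening: 0.949
grasp_force: 0.0
```

```bash
python3 -c "
from h import *
go(.5562,.2862,.0255,-19.5)"
```

```text
t 9.4 go [-0.5  1.7 12.3] [ 0.   0.  -0.1] open 0.949
```

Request:
{"api": "send_rows", "payload": {"commands": [[0, 1, 6, 0, 0, 0, 0.95], [0, 1, 12, 0, 0, 0, 0.95], [0, 1, 12, 0, 0, 0, 0.95], [0, 1, 12, 0, 0, 0, 0.95]], "newtons": 15}}

```text
t: 9.73
tcp_pos: [0.5569, 0.2875, 0.0265]
eef_rot: [-3.141, -0.001, -0.341]
force: [0.0, 0.9, -0.2]
opening: 0.95
grasp_force: 0.0
```

Request:
{"api": "send_rows", "payload": {"commands": [[0, 0, 0, 0, 0, 0, 0.5], [0, 0, 0, 0, 0, 0, 0.35], [0, 0, 0, 0, 0, 0, 0.35], [0, 0, 0, 0, 0, 0, 0.35], [0, 0, 0, 0, 0, 0, 0.35], [0, 0, 0, 0, 0, 0, 0.35], [0, 0, 0, 0, 0, 0, 0.35], [0, 0, 0, 0, 0, 0, 0.35]]}}

```text
t: 10.4
tcp_pos: [0.5566, 0.2873, 0.0257]
eef_rot: [3.141, 0.0, -0.341]
force: [0.1, -0.2, 0.3]
opening: 0.424
grasp_force: 15.0
```

Request:
{"api": "send_rows", "payload": {"commands": [[0, 0, 0, 0, 0, 0, 0.35], [0, 0, 0, 0, 0, 0, 0.35], [0, 0, 0, 0, 0, 0, 0.35]]}}

```text
t: 10.65
tcp_pos: [0.5566, 0.2872, 0.0257]
eef_rot: [3.141, 0.0, -0.342]
force: [-0.0, -0.7, 0.0]
opening: 0.424
grasp_force: 15.0
```

Request:
{"api": "send_rows", "payload": {"commands": [[0, 0, -5, 0, 0, 0, 0.35], [0, 0, -25, 0, 0, 0, 0.35], [0, 0, -55, 0, 0, 0, 0.35], [0, 0, -90, 0, 0, 0, 0.35], [0, 0, -105, 0, 0, 0, 0.35], [0, 0, -105, 0, 0, 0, 0.35]], "newtons": 40}}

```text
t: 11.15
tcp_pos: [0.5595, 0.2886, 0.1356]
eef_rot: [-3.135, -0.007, -0.342]
force: [1.0, 0.6, -1.1]
opening: 0.422
grasp_force: 40.0
```

```bash
python3 -c "
from h import *
print(telemetry.sense()['grasp_force'])
go(.494,.0132,.13,-7)"
```

```text
39.99961316585541
t 11.15 go [ 30.5 281.5   4.1] [ -0.3  -0.4 -12.6] open 0.422
```

Request:
{"api": "send_rows", "payload": {"commands": [[3, 25, 0, 0, 0, -1, 0.35], [8, 60, 0, 0, 0, -3, 0.35], [12, 100, 0, 0, 0, -5, 0.35], [16, 140, 0, 0, 0, -7, 0.35], [20, 180, 0, 0, 0, -9, 0.35], [25, 220, 0, 0, 0, -11, 0.35], [28, 255, 0, 0, 0, -12.6, 0.35], [30, 281, 0, 0, 0, -12.6, 0.35]]}}

```text
t: 11.82
tcp_pos: [0.4885, 0.0102, 0.1294]
eef_rot: [3.141, 0.003, -0.122]
force: [-0.4, -0.0, -1.8]
opening: 0.422
grasp_force: 40.0
```

Request:
{"api": "send_rows", "payload": {"commands": [[0, 0, 0, 0, 0, 0, 0.35], [0, 0, 0, 0, 0, 0, 0.35], [0, 0, 0, 0, 0, 0, 0.35], [0, 0, 0, 0, 0, 0, 0.35]]}}

```text
t: 12.15
tcp_pos: [0.4908, 0.0136, 0.1303]
eef_rot: [-3.141, 0.001, -0.121]
force: [-0.4, -0.0, -2.2]
opening: 0.423
grasp_force: 40.0
```

Run:
```python
from h import *
s=telemetry.sense()
m=cams.camera_model("wrist");im=cams.grab_frame("wrist")[...,::-1];cv2.imwrite("pics/w4.png",im)
np.savez("w4",K=m["K"],T=m["world_to_cam"],p=s["tcp_pos"],r=s["eef_rot"])
go(.494,.0132,.13,-7)
```

```text
t 12.2 go [3.2 0.1 0.4] [-0.   0.   0.1] open 0.423
```

View pics/w4.png

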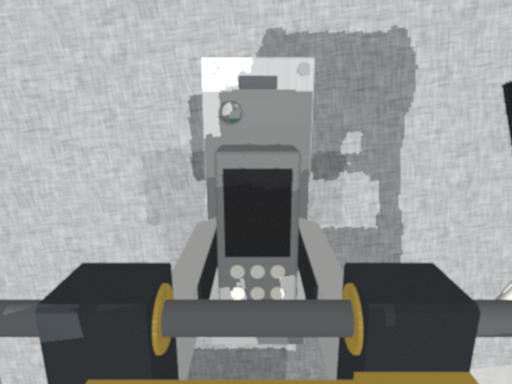

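Wrist view: the part is held square to the tool, with hole B at about (230.5,111) and the flange's far edge at row 91 between columns 213 and 312. The nest's far edge is at row 58, between columns 202 and 314.

Run:
```python
from h import *
d=np.load("w4.npz");m={"K":d["K"],"world_to_cam":d["T"]};R=Ro.from_euler("xyz",d["r"]);z=d["p"][2]-.0137
tool=lambda P:R.inv().apply(P-d["p"])*1000
gr=cv2.cvtColor(cv2.imread("pics/w4.png"),6).astype(int)
for c in(220,270,300):print(c,gr[50:64,c].tolist(),gr[86:98,c].tolist())
for r in (70,80):print(r,gr[r,196:208].tolist(),gr[r,308:320].tolist())
for r in (100,130):print(r,gr[r,204:220].tolist(),gr[r,304:318].tolist())
print("hole b tool (want 64,-14)",tool(ray(m,[(230.5,111)],z)).round(1))
print("flange edge (want x75, y -28,28)",tool(ray(m,[(213,91),(312,91)],z)).round(1))
n=ray(m,[(202,58),(314,58)],.012);e=n.mean(0)[:2];v=n[0]-n[1];yaw=np.arctan2(-v[0],v[1]);print("plate width",np.linalg.norm(v),"yaw",np.degrees(yaw),"centre",e-.1*np.array([np.cos(yaw),np.sin(yaw)]),e-.1*np.array([np.cos(-.124),np.sin(-.124)]))
```

```text
220 [201, 202, 198, 193, 192, 194, 201, 235, 255, 255, 255, 255, 255, 255] [255, 255, 255, 252, 228, 211, 182, 149, 140, 140, 138, 140]
270 [135, 134, 138, 138, 139, 136, 148, 178, 196, 207, 211, 212, 212, 212] [109, 106, 109, 130, 142, 143, 143, 142, 142, 143, 142, 142]
300 [135, 134, 133, 129, 126, 127, 146, 182, 204, 214, 218, 217, 210, 198] [215, 215, 216, 214, 204, 177, 148, 141, 142, 143, 142, 141]
70 [194, 196, 196, 194, 198, 230, 255, 255, 255, 255, 255, 255] [188, 193, 207, 217, 215, 204, 181, 148, 140, 147, 149, 147]
80 [199, 201, 197, 193, 196, 223, 253, 255, 255, 255, 255, 255] [214, 216, 218, 218, 211, 192, 164, 146, 139, 139, 138, 137]
100 [211, 212, 212, 212, 212, 212, 212, 212, 212, 212, 212, 212, 213, 214, 210, 193] [142, 142, 143, 142, 141, 141, 143, 149, 160, 156, 137, 133, 140, 143]
130 [207, 213, 212, 213, 213, 213, 212, 213, 213, 212, 212, 211, 212, 213, 210, 193] [140, 138, 140, 139, 140, 141, 146, 152, 149, 144, 143, 142, 138, 132]
hole b tool (want 64,-14) [[ 65.4 -13.8  13.7]]
flange edge (want x75, y -28,28) [[ 75.3 -22.4  13.7]
 [ 75.3  27.5  13.6]]
plate width 0.08712884787657435 yaw -6.926211422721054 centre [0.49289667 0.01295761] [0.49293471 0.01326676]
```

```bash
python3 -c "
from h import *
go(.4926,.0133,.08,-7)"
```

```text
t 12.2 go [ 1.8  0.2 50.4] [-0.   0.   0.1] open 0.423
```

Request:
{"api": "send_rows", "payload": {"commands": [[2, 0, 20, 0, 0, 0, 0.35], [2, 0, 40, 0, 0, 0, 0.35], [2, 0, 48, 0, 0, 0, 0.35], [2, 0, 50, 0, 0, 0, 0.35], [2, 0, 50, 0, 0, 0, 0.35], [2, 0, 50, 0, 0, 0, 0.35]]}}

```text
t: 12.7
tcp_pos: [0.4935, 0.0127, 0.0814]
eef_rot: [3.142, -0.001, -0.121]
force: [-0.6, 0.1, -1.2]
opening: 0.42
grasp_force: 40.0
```

```bash
python3 -c "
from h import *
go(.4926,.0133,.07,-7)
s=telemetry.sense();print(s['force'],s['moment'])"
```

```text
t 12.7 go [-0.9 -0.5 11.4] [ 0.  -0.1  0.1] open 0.42
[-0.64055772  0.10316101 -1.1706094 ] [-0.01868116  0.02021987 -0.02326447]
```

Descend slowly onto the dowels and watch the force.

Request:
{"api": "send_rows", "payload": {"commands": [[-0.8, -0.5, 2, 0, 0, 0, 0.35], [-0.8, -0.5, 4, 0, 0, 0, 0.35], [-0.8, -0.5, 6, 0, 0, 0, 0.35], [-0.8, -0.5, 8, 0, 0, 0, 0.35], [-0.8, -0.5, 9, 0, 0, 0, 0.35], [-0.8, -0.5, 9, 0, 0, 0, 0.35]]}}

```text
t: 13.2
tcp_pos: [0.4918, 0.0129, 0.0716]
eef_rot: [3.142, 0.0, -0.122]
force: [-0.4, 1.1, -1.4]
opening: 0.422
grasp_force: 40.0
```

```bash
python3 -c "
from h import *
go(.4926,.0133,.065,-7)
s=telemetry.sense();print(s['force'],s['moment'])"
```

```text
t 13.2 go [ 0.7 -0.5  6.6] [0. 0. 0.] open 0.422
[-0.37096914  1.06838848 -1.35758871] [ 0.05326248 -0.00623269  0.00219468]
```

Request:
{"api": "send_rows", "payload": {"commands": [[0.4, -0.4, 1, 0, 0, 0, 0.35], [0.4, -0.4, 2, 0, 0, 0, 0.35], [0.4, -0.4, 3, 0, 0, 0, 0.35], [0.4, -0.4, 4, 0, 0, 0, 0.35], [0.4, -0.4, 4, 0, 0, 0, 0.35], [0.4, -0.4, 4, 0, 0, 0, 0.35]]}}

```text
t: 13.7
tcp_pos: [0.4925, 0.0133, 0.0678]
eef_rot: [3.141, 0.0, -0.122]
force: [0.0, 0.4, -1.7]
opening: 0.421
grasp_force: 40.0
```

```bash
python3 -c "
from h import *
go(.4926,.0133,.0617,-7)
s=telemetry.sense();print(s['force'],s['moment'])"
```

```text
t 13.7 go [ 0.1 -0.   6.1] [0. 0. 0.] open 0.421
[ 0.03259174  0.44246845 -1.74733979] [ 0.02769841  0.02361751 -0.04857754]
```

Request:
{"api": "send_rows", "payload": {"commands": [[0, 0, 1, 0, 0, 0, 0.35], [0, 0, 2, 0, 0, 0, 0.35], [0, 0, 3, 0, 0, 0, 0.35], [0, 0, 4, 0, 0, 0, 0.35], [0, 0, 4, 0, 0, 0, 0.35]]}}

```text
t: 14.12
tcp_pos: [0.4926, 0.0132, 0.064]
eef_rot: [3.141, -0.0, -0.122]
force: [-0.8, -0.5, 5.9]
opening: 0.422
grasp_force: 40.0
```

```bash
python3 -c "
from h import *
go(.4926,.0133,.0617,-7)
s=telemetry.sense();print(s['force'],s['moment'])"
```

```text
t 14.12 go [ 0.  -0.1  2.3] [ 0. -0.  0.] open 0.422
[-0.76795611 -0.46178263  5.9062858 ] [ 0.01797229  0.24287815 -0.01519914]
```

Request:
{"api": "send_rows", "payload": {"commands": [[0, 0, 1, 0, 0, 0, 0.35], [0, 0, 2, 0, 0, 0, 0.35], [0, 0, 3, 0, 0, 0, 0.35], [0, 0, 3, 0, 0, 0, 0.35], [0, 0, 3, 0, 0, 0, 0.35]]}}

```text
t: 14.53
tcp_pos: [0.4926, 0.0133, 0.0617]
eef_rot: [3.141, -0.001, -0.122]
force: [-1.9, 0.0, 8.8]
opening: 0.423
grasp_force: 40.0
```

Request:
{"api": "send_rows", "payload": {"commands": [[0, 0, 1, 0, 0, 0, 0.35], [0, 0, 1, 0, 0, 0, 0.35], [0, 0, 1, 0, 0, 0, 0.35], [0, 0, 1, 0, 0, 0, 0.35]]}}

```text
t: 14.87
tcp_pos: [0.4926, 0.0133, 0.0617]
eef_rot: [3.141, -0.001, -0.121]
force: [-4.2, 1.5, 16.7]
opening: 0.421
grasp_force: 40.0
```

Run:
```python
from h import *
s=telemetry.sense();print(s['force'],s['moment'])
im=cams.grab_frame("wrist")[...,::-1];sc=cams.grab_frame("scene")[...,::-1]
cv2.imwrite("pics/f.png",np.hstack([cv2.resize(im[60:260,150:370],None,fx=2,fy=2),cv2.resize(sc[130:290,130:310],None,fx=2,fy=2.5)[:400]]))
```

```text
[-4.21828134  1.51416246 16.72526264] [0.03990079 0.93043852 0.02829603]
```

View pics/f.png

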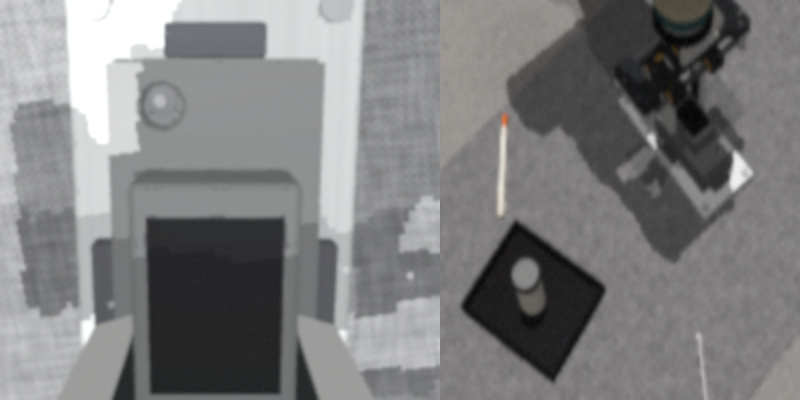

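The dowel shows through hole B at crop (162,104), close to centred. The halves have bottomed at TCP z 0.0617 with about 17 N of push, and the jar stands upright in the tray. Handing in.

```bash
python3 -c "
from station import job
print(job.hand_in())"
```

```text
the job is handed in; nothing more can be done
None
```

I handed the job in with the jar standing upright in the tray and the upper half on both dowels, held shut by the gripper at about 17 N; the hand-in returned no verdict.

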